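Unhook two herb-drying S-hooks and bin each with its kind

TASK

Two S-hooks from the herb drying rail lie on the table hooked into one another. Unhook them, then put the bare steel hook in the grey bin and the blue-coated hook in the blue bin, each lying wholly inside. Set the hooks down rather than dropping or throwing them, and do not push over or shift the two flasks and the funnel.

Things in the scene. Friction and masses are not known exactly. Their poses are not given: they have to be found in the camera images.
- steel_hook_mid (a point): Middle and mass centre of the bare steel S-hook: flat S of round 8 mm wire, 150 mm long (its x), 52 mm wide (y), 0.1 kg, loose. z is square to the S. The straight 88 mm shank runs through this point, 27 degrees from +x towards +y. At start it lies on the table tipped 13 degrees about x (+y side up); the blue hook is 120 mm off along +x, linked with bow 1.
- steel_hook_bow1 (a point): Centre of the steel hook's bow 1, at x = +49 mm of the middle. The wire comes off the shank on the +y side, goes round this point at 22 mm radius (outer end of the hook 75 mm from the middle) and past the half turn to its tip at x = +36, y = -18 mm from the middle. The mouth between tip and shank is 24 mm clear. At start this bow is hooked into the blue hook's bow 2, overlapping 22 mm.
- steel_hook_bow2 (a point): Centre of the steel hook's bow 2, the free one, at x = -49 mm of the middle: bow 1 turned half round (tip at x = -36, y = +18 mm). The S is the same after a half turn about z.
- blue_hook_mid (a point): Middle and mass centre of the blue-coated S-hook, same shape, size, mass and axes as the steel hook. At start it lies parallel to the steel hook, 120 mm along the steel hook's +x, tipped 13 degrees about x the other way (-y side up), so the tip of each linked bow lies under the other hook's wire and the shank side of each lies over the other's tip.
- blue_hook_bow1 (a point): Centre of the blue hook's bow 1 (at x = +49 mm of its middle), the free one.
- blue_hook_bow2 (a point): Centre of the blue hook's bow 2 (at x = -49 mm of its middle), linked with the steel hook's bow 1 at the start. Neither hook comes free by pulling or by lifting straight up: either one is freed by turning it anticlockwise, seen from above, about its own linked bow by about 95 degrees, eased a little into the other hook meanwhile, until its tip comes out from under the other's wire.
- grey_bin: Grey plastic open bin for the bare steel hooks, fixed to the table; outside 210 mm (its x) by 150 mm (its y) by 60 mm high, walls and floor 4 mm. Origin: centre of its underside, on the table.
- blue_bin: Blue plastic open bin for the blue hooks, same size and axes as the grey one. Which bin stands to the robot's left varies.
- flask_a: Bystander: corked flat amber flask with a black label, 50 x 95 mm, 184 mm high, 0.7 kg, standing upright, loose. Origin: centre of its underside.
- flask_b: Bystander: a second flask like it.
- funnel: Bystander: steel funnel standing mouth down, 100 mm across, 105 mm high, loose. Origin: centre of its underside.

How it is judged:
By the outcome, as a careful person would: the job done as asked, in the order asked, and still so for the second after the job is handed in, with the robot touching nothing.
It also fails if it takes over 59 s, if anything falls off the work surface, if the arm or the gripper's body presses on something with over 40 N, if the wrist force passes 120 N, or if a joint passes its speed limit or range.

ROBOT

A 6-joint arm with a two-finger parallel gripper is mounted at the origin on the work surface. World frame = base frame: x ahead of the robot, y to its left, z up, the work surface at z = 0. Lengths are in m, angles in rad, forces in N, time in s.
With the tool pointing down it reaches from about 0.225 to 0.725 m from the base axis. Payload 3.1 kg.
Tool frame: the origin (TCP) lies midway between the tips of the shut fingers; the grasp point (between the pads) lies 19 mm behind it; z points along the fingers, x is the direction in which the jaws open and shut, and the axes are right-handed (so a half turn about z gives the same grasp; the last joint's range is limited). The gripper opens to 85 mm and grips with 20 to 120 N. Pads are 22 mm wide; open, the fingers measure 114 mm over their backs; the gripper's body (76 mm by 85 mm) begins 54 mm behind the grasp point. The pads swing forward as they close: fully open they stand 13 mm farther back than shut.
Start: joints at [-1.332, 0.048, 0.099, 1.622, 0, 1.443], TCP at [0.188, -0.49, 0.231] pointing down, gripper open.
Joint ranges: [-2.91, 2.91], [-0.99, 1.94], [-1.21, 1.42], [-2.12, 2.29], [-1.49, 1.47], [-3.14, 3.14]. Speed limits (rad/s): [2.79, 2.79, 3.14, 3.14, 3.14, 3.14].

INTERFACE

Orientations are given as [roll, pitch, yaw] about the fixed x, y, z axes, in that order (R = Rz(yaw) Ry(pitch) Rx(roll)).
In Python, from cell import arm, eyes gives the robot as it stands.
- The arm moves only by the shell command python3 -m jog 'ROWS' [FORCE]. ROWS is JSON, a list of rows, each a list of 7 numbers: the shift along the tool's x, y, z in mm, then the turn, a rotation vector about the tool's x, y, z in rad, then the closure, from -1 (fully open) to 1 (shut), so that 0 is half open. A call has 1 to 8 rows; each row shifts and turns the pose as measured when the row begins, along the tool's axes as they then stand; what a row does not reach is not made up. A row lasts 1/10 s, in which the tool goes at most 50 mm and 8.59 degrees, less where a joint would pass 70% of its speed; a pose out of reach is approached as far as the arm can. A call is refused whole if a number of a shift passes 50 or a number of a turn 0.15, either way. A call with a gripper value outside its range is refused whole. The fingers move at their own pace and stop on an object; FORCE is the grip in N (left out, the last holds). Time passes only in rows, so rows that do not move let the fingers close. It gives the time, the measured TCP pose, the force and the opening at its end, in the units of the state.
- arm.get_obs(): the state, without advancing time (a new reading comes with each control period).
- eyes.get_image(name): name is "side" or "top" or "wrist"; returns a dict with "frame" (384x512x3 uint8, red, green, blue), "z_map" (384x512 float32, m along the optical axis (not along the pixel's ray), 0 where there is no reading), "K" (3x3 intrinsics, pixels), "cam_to_world" (4x4, takes a point from camera to world coordinates). Camera axes: x right, y up, looking along -z (the intrinsics and any distortion apply to the point x, -y, -z); pixel columns grow to the right and rows downward; lengths in m; the calibration is good to about 2 mm. A picture is of the moment at which its call begins.
- arm.finish_job(): hands the job in, once; it reports no verdict.
The state is a dict: "clock": time; "qpos": joint angles; "qd": joint speeds; "effort": joint torques, N m; "eef_pos": TCP position; "ee_rot": TCP orientation; "force": force on the tool from outside, world axes, zero at the start; "moment": the same for the moment, N m; "gripper_width": finger opening in m.
Only numpy, scipy, OpenCV 4.12 (cv2) and the standard library are available. Lean on these libraries where they do the work, as an engineer would, in place of code of your own. Each camera call takes 0.05 s, during which the arm holds its last target. There are 200 camera calls.

## Working session

There is one attempt and no reset: what is moved stays moved. The work goes in short steps, Python scripts to look and compute and a shell command to move; the robot and the scene stay as the last step left them, time stands still between calls to the robot, and variables do not carry over. Pictures are saved under pics/ and viewed, about 8 in all and at most 12, crops included, and the job is handed in when it is done.

```bash
ls; mkdir -p pics; cat > h.py <<'E'
import numpy as np, cv2
from cell import arm, eyes
from scipy.spatial.transform import Rotation as R
def grab(name,tag):
    im=eyes.get_image(name); cv2.imwrite(f'pics/{tag}.png',im['frame'][:,:,::-1]); np.savez(f'pics/{tag}.npz',**im); return im
def px2w(im,u,v,z=None):
    K=im['K'];T=im['cam_to_world']
    r=np.array([(u-K[0,2])/K[0,0],-(v-K[1,2])/K[1,1],-1.])
    if z is None: d=float(im['z_map'][int(v),int(u)])
    else:
        rw=T[:3,:3]@r; d=(z-T[2,3])/rw[2]
    return T[:3,:3]@(r*d)+T[:3,3]
E
python3 - <<'E'
from h import *
for n in('top','side'):
    im=grab(n,n+'0'); print(n,im['K'],im['cam_to_world'].round(3),[k for k in im])
print(arm.get_obs())
a=cv2.imread('pics/top0.png');cv2.imwrite('pics/top0b.png',cv2.resize(a,(800,600),interpolation=cv2.INTER_CUBIC))
E
```

```text
pics
top [[361.30156843   0.         262.27400319]
 [  0.         361.30156843 192.10556306]
 [  0.           0.           1.        ]] [[-8.000e-03  9.840e-01 -1.800e-01  4.310e-01]
 [-1.000e+00 -8.000e-03 -1.000e-03 -1.800e-02]
 [-2.000e-03  1.800e-01  9.840e-01  1.057e+00]
 [ 0.000e+00  0.000e+00  0.000e+00  1.000e+00]] ['frame', 'z_map', 'K', 'cam_to_world']
side [[480.32940937   0.         253.88723138]
 [  0.         480.32940937 189.65160373]
 [  0.           0.           1.        ]] [[-0.995  0.08  -0.064  0.529]
 [-0.103 -0.774  0.624  0.768]
 [ 0.     0.628  0.778  0.99 ]
 [ 0.     0.     0.     1.   ]] ['frame', 'z_map', 'K', 'cam_to_world']
{'clock': 0.1, 'qpos': array([-1.33181012e+00,  4.86843954e-02,  9.77249515e-02,  1.62203394e+00,
       -1.06136677e-05,  1.44298149e+00]), 'qd': array([ 0.00121425, -0.00335935,  0.00552591,  0.00263515, -0.00066432,
        0.00043238]), 'effort': array([ 3.22515902e-03, -3.39851153e+01,  3.20935714e+01,  1.58736936e-02,
       -1.55131170e-04,  7.31339725e-06]), 'eef_pos': array([ 0.18812152, -0.48952036,  0.23021542]), 'ee_rot': array([-3.14132313e+00,  2.18049278e-03, -1.20399498e+00]), 'force': array([-0.5580442 , -0.07210147, -0.38931754]), 'moment': array([-0.02292523,  0.05945652, -0.03814345]), 'gripper_width': 0.08514610505845915}
```

View pics/top0b.png

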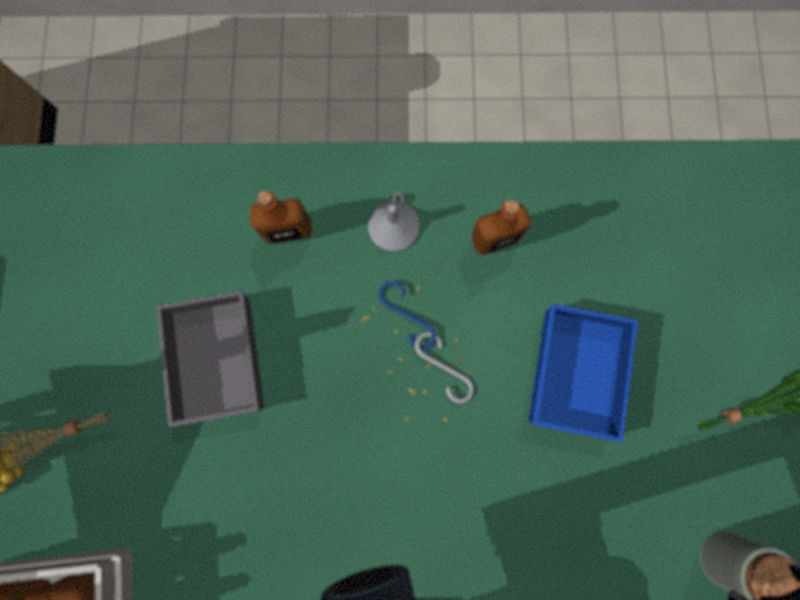

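The top view shows the hooks linked at about (425,340) (800-px scale), steel nearer the robot and blue further away. The grey bin is on the left at (210,360) and the blue bin on the right at (585,372). The flasks and funnel are beyond, at (280,220), (500,230) and (394,225).

```bash
python3 - <<'E'
from h import *
t=np.load('pics/top0.npz');s=np.load('pics/side0.npz')
a=cv2.imread('pics/top0.png')[170:266,230:314]
b=cv2.imread('pics/side0.png')
def pr(im,p):
    K=im['K'];T=im['cam_to_world'];c=T[:3,:3].T@(np.array(p)-T[:3,3]);return K[0,0]*c[0]/-c[2]+K[0,2],K[1,1]*-c[1]/-c[2]+K[1,2]
m=px2w(t,425/1.5625,340/1.5625,0.005);u,v=pr(s,m);print(m,u,v)
u,v=int(u),int(v);x0,y0=u-80,v-70
b=b[max(y0,0):v+70,x0:u+80]
print('crop0',x0,y0)
A=cv2.resize(a,None,fx=5,fy=5,interpolation=cv2.INTER_CUBIC)[:480,:420]
B=cv2.resize(b,None,fx=2.35,fy=2.35,interpolation=cv2.INTER_CUBIC)
c=np.zeros((480,800,3),np.uint8);c[:A.shape[0],:A.shape[1]]=A;c[:B.shape[0],424:424+B.shape[1]]=B[:,:376]
cv2.imwrite('pics/c1.png',c)
for n,p in dict(gbin=[(160,307),(243,293),(259,409),(170,424)],bbin=[(552,306),(637,321),(623,438),(532,425)]).items():
    q=np.array([px2w(t,x/1.5625,y/1.5625,0.06)[:2] for x,y in p]);print(n,q.round(3).tolist(),q.mean(0).round(3))
for n,p in dict(fa=(285,235),fb=(500,245),fun=(394,240)).items(): print(n,px2w(t,p[0]/1.5625,p[1]/1.5625).round(3))
E
```

```text
[ 0.54720166 -0.04542827  0.005     ] 278.46524429580097 184.6135895485162
crop0 198 114
gbin [[0.604, 0.431], [0.629, 0.283], [0.423, 0.246], [0.399, 0.399]] [0.514 0.339]
bbin [[0.6, -0.272], [0.572, -0.422], [0.369, -0.382], [0.392, -0.227]] [ 0.484 -0.326]
fa [0.737 0.211 0.058]
fb [ 0.713 -0.183  0.063]
fun [0.736 0.012 0.024]
```

View pics/c1.png

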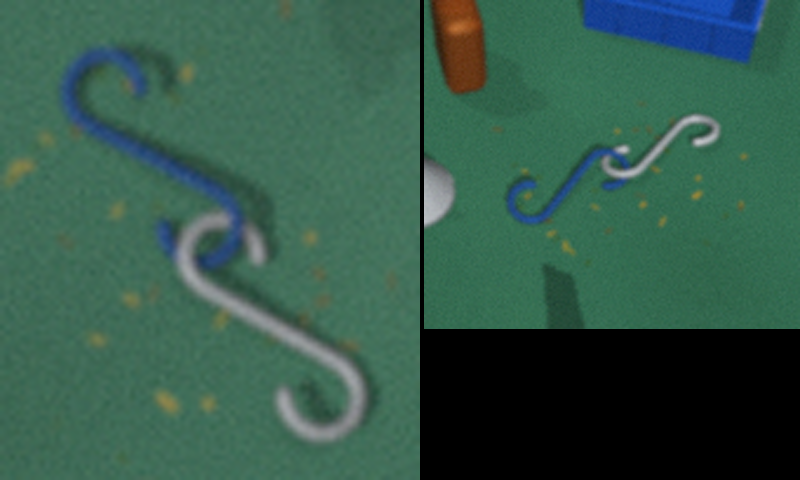

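The crop shows the linked bows near (215,240). Steel bow 1 has its tip at (258,262), under the blue wire, and the free steel bow is at (323,397). Next I'll fit both hooks to their colour masks.

```bash
cat >> h.py <<'E'
from scipy.optimize import least_squares
from scipy.spatial import cKDTree
def model():
    t=np.linspace(-44,44,60)[:,None]*[np.cos(np.radians(27)),np.sin(np.radians(27))]
    a=np.radians(np.linspace(117,-126,90)); b=np.c_[49+22*np.cos(a),22*np.sin(a)]
    p=np.r_[t,b,-b]/1000; return np.c_[p,0*p[:,0]]
M=model()
def proj(im,P):
    K=im['K'];T=im['cam_to_world'];c=(P-T[:3,3])@T[:3,:3]
    return np.c_[K[0,0]*c[:,0]/-c[:,2]+K[0,2],K[1,1]*c[:,1]/c[:,2]+K[1,2]]
def mask(im,kind,c,r=45):
    h=cv2.cvtColor(im['frame'],cv2.COLOR_RGB2HSV).astype(int);H,S,V=h[...,0],h[...,1],h[...,2]
    m=(H>100)&(H<130)&(S>100) if kind=='blue' else (S<60)&(V>105)
    ys,xs=np.nonzero(m);k=np.hypot(xs-c[0],ys-c[1])<r;return np.c_[xs[k],ys[k]].astype(float)
def place(x,y,yaw,tilt,z=.009): return (R.from_euler('z',yaw)*R.from_euler('x',tilt)).apply(M)+[x,y,z]
def fit(obs,x0,tilt,z=.009):
    f=lambda q:np.concatenate([cKDTree(proj(im,place(*q,tilt,z))).query(px)[0] for im,px in obs])
    g=least_squares(f,x0,x_scale=[.01,.01,.1],diff_step=1e-4,loss='soft_l1');return g.x,np.sqrt(np.mean(f(g.x)**2)),[len(p) for _,p in obs]
E
python3 - <<'E'
from h import *
t=np.load('pics/top0.npz');s=np.load('pics/side0.npz');td=dict(t);sd=dict(s)
for n,uv,tilt in(('steel',(230+270/5,170+320/5),.227),('blue',(230+160/5,170+170/5),-.227)):
    w=px2w(td,*uv,.009);x0=[w[0],w[1],.63]
    T=(td,mask(td,n,uv,32));S=(sd,mask(sd,n,proj(sd,w[None])[0],58))
    for o in ([T],[S],[T,S]): q,e,k=fit(o,x0,tilt);print(n,q.round(4),np.degrees(q[2]).round(1),e.round(2),k)
E
```

```text
steel [ 0.4969 -0.0782  0.6042] 34.6 1.06 [330]
steel [ 0.496  -0.079   0.6052] 34.7 1.07 [292]
steel [ 0.4965 -0.0786  0.6057] 34.7 1.07 [330, 292]
blue [ 0.5961 -0.0104  0.607 ] 34.8 0.8 [231]
blue [ 0.5948 -0.0108  0.6097] 34.9 0.88 [279]
blue [ 0.5953 -0.0106  0.6078] 34.8 0.86 [231, 279]
```

```bash
cat >> h.py <<'E'
def to(x,y,z,yawdeg):
    o=arm.get_obs();r=R.from_euler('xyz',o['ee_rot']);d=r.inv().apply(np.array([x,y,z])-o['eef_pos'])*1000
    tgt=R.from_euler('xyz',[np.pi,0,np.radians(yawdeg)])
    print('t',round(o['clock'],2),'pos',o['eef_pos'].round(4),'yaw',np.degrees(o['ee_rot'][2]).round(1),'F',o['force'].round(1),'w',round(o['gripper_width'],4),'q6',o['qpos'][5].round(2));print('shift mm',d.round(1),'turn',(r.inv()*tgt).as_rotvec().round(3))
E
python3 -m jog '[[-23,-36,0,0,0,0,0.3],[-23,-36,0,0,0,0,0.3],[-23,-36,0,0,0,0,0.3],[-23,-36,0,0,0,0,0.3],[-23,-36,0,0,0,0,0.3],[-23,-36,0,0,0,0,0.3],[-23,-36,0,0,0,0,0.3],[-23,-36,0,0,0,0,0.3]]' 30
python3 -m jog '[[-23,-36,0,0,0,0,0.3],[-23,-36,0,0,0,0,0.3],[0,0,0,0,0,-0.142,0.3],[0,0,0,0,0,-0.142,0.3],[0,0,0,0,0,-0.142,0.3],[0,0,0,0,0,-0.142,0.3],[0,0,0,0,0,-0.142,0.3],[0,0,0,0,0,0,0.3]]'
python3 -c "from h import *;to(.4965,-.0786,.06,-28.3)"
```

```text
clock: 0.9
eef_pos: [0.3943, -0.2083, 0.2245]
ee_rot: [3.14, 0.01, -1.217]
force: [0.7, -0.4, -0.7]
gripper_width: 0.0298
clock: 1.7
eef_pos: [0.4485, -0.1284, 0.2197]
ee_rot: [-3.135, 0.017, -0.469]
force: [0.2, -0.2, 0.0]
gripper_width: 0.0297
t 1.7 pos [ 0.4485 -0.1284  0.2197] yaw -26.9 F [ 0.2 -0.2  0. ] w 0.0297 q6 1.61
shift mm [ 23.1 -65.  159.8] turn [-0.007  0.017  0.025]
```

```bash

python3 -m jog '[[6,-16,30,0,0.006,0.01,0.3],[6,-16,30,0,0.006,0.01,0.3],[6,-16,30,0,0.006,0,0.3],[6,-16,30,0,0,0,0.3],[0,0,20,0,0,0,0.3],[0,0,0,0,0,0,0.3]]'
python3 -c "from h import *;to(.4965,-.0786,.03,-28.3)"
```

```text
clock: 2.3
eef_pos: [0.5009, -0.0812, 0.0749]
ee_rot: [-3.136, -0.002, -0.512]
force: [-0.6, -0.3, -0.6]
gripper_width: 0.03
t 2.3 pos [ 0.5009 -0.0812  0.0749] yaw -29.4 F [-0.6 -0.3 -0.6] w 0.03 q6 1.79
shift mm [-5.2  0.1 44.9] turn [-0.006 -0.003 -0.018]
```

```bash

python3 -m jog '[[-3,0,20,-0.006,0,-0.01,0.3],[-2,0,20,0,0,-0.008,0.3],[0,0,20,0,0,0,0.3],[0,0,0,0,0,0,0.3],[0,0,0,0,0,0,0.3]]'
python3 -c "from h import *;to(.4965,-.0786,.003,-28.3)"
```

```text
clock: 2.8
eef_pos: [0.4986, -0.0802, 0.018]
ee_rot: [-3.141, -0.007, -0.505]
force: [0.5, 0.6, 0.4]
gripper_width: 0.0298
t 2.8 pos [ 0.4986 -0.0802  0.018 ] yaw -28.9 F [0.5 0.6 0.4] w 0.0298 q6 1.78
shift mm [-2.7 -0.3 15. ] turn [-0.    -0.007 -0.011]
```

```bash

python3 -m jog '[[-2,0,9,0,-0.005,-0.01,0.3],[-1,0,6,0,0,0,0.3],[0,0,0,0,0,0,0.3],[0,0,0,0,0,0,1],[0,0,0,0,0,0,1],[0,0,0,0,0,0,1],[0,0,0,0,0,0,1]]' 40
python3 - <<'E'
from h import *
to(.4965,-.0786,.003,-28.3)
im=grab('wrist','w1')
E
```

```text
clock: 3.5
eef_pos: [0.499, -0.08, 0.0067]
ee_rot: [-3.14, -0.009, -0.496]
force: [0.2, 0.3, -0.7]
gripper_width: 0.0058
t 3.5 pos [ 0.499  -0.08    0.0067] yaw -28.4 F [ 0.2  0.3 -0.7] w 0.0058 q6 1.78
shift mm [-2.9  0.   3.7] turn [-0.002 -0.009 -0.002]
```

View pics/w1.png

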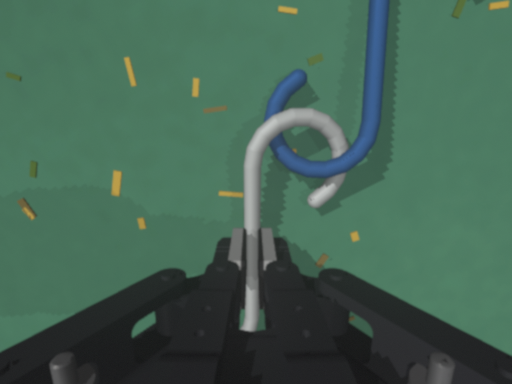

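The wrist view shows the steel shank between the finger tips at (250,250). The linked bows are ahead of it, with the steel tip at (318,198) under the blue wire. A width of 5.8 mm means the grip is high on the wire, so I'll reopen, go lower and grip again.

```bash

python3 -m jog '[[0,0,0,0,0,0,0.65],[0,0,0,0,0,0,0.65],[-1,0,4,0,0,0,0.65],[0,0,1.5,0,0,0,0.65],[0,0,0,0,0,0,1],[0,0,0,0,0,0,1],[0,0,0,0,0,0,1]]' 60
python3 -c "from h import *;to(.4965,-.0786,.003,-28.3)"
```

```text
clock: 4.25
eef_pos: [0.499, -0.0797, 0.0017]
ee_rot: [-3.14, -0.011, -0.496]
force: [0.3, 0.0, 0.7]
gripper_width: 0.0049
t 4.25 pos [ 0.499  -0.0797  0.0017] yaw -28.4 F [0.3 0.  0.7] w 0.0049 q6 1.78
shift mm [-2.7  0.2 -1.4] turn [-0.002 -0.011 -0.002]
```

```bash
cat >> h.py <<'E'
def rot(th,e,z):
    a=np.radians(34.7+th);b=np.array([.5393,-.0518])+e/1000*np.array([.822,.569]);p=b-.049*np.array([np.cos(a),np.sin(a)]);to(p[0],p[1],z,-28.3+th)
E
python3 -m jog '[[0,0,-4,0,0,0,1],[0,0,-3,0,0,0,1],[0.5,-1,0,0,0,0,1],[6,2,0,0,0,-0.12,1],[6,2,0,0,0,-0.12,1],[6,2,0,0,0,-0.12,1],[6,2,0,0,0,-0.12,1],[0,0,0,0,0,0,1]]'
python3 -c "from h import *;rot(30,2,.009);rot(40,2,.009)"
```

```text
clock: 5.05
eef_pos: [0.519, -0.0937, 0.0079]
ee_rot: [3.139, -0.007, 0.002]
force: [-0.5, -0.1, -2.2]
gripper_width: 0.0051
t 5.05 pos [ 0.519  -0.0937  0.0079] yaw 0.1 F [-0.5 -0.1 -2.2] w 0.0051 q6 1.26
shift mm [ 1.   1.2 -1.1] turn [ 0.003 -0.006 -0.028]
t 5.05 pos [ 0.519  -0.0937  0.0079] yaw 0.1 F [-0.5 -0.1 -2.2] w 0.0051 q6 1.26
shift mm [ 9.   4.2 -1. ] turn [ 0.003 -0.006 -0.202]
```

```bash

python3 -m jog '[[6,3,-1,0,0,-0.12,1],[6,3,0,0,0,-0.12,1],[6,2,0,0,0,-0.12,1],[6,2,0,0,0,-0.12,1],[6,2,0,0,0,-0.12,1],[0,0,0,0,0,0,1]]'
python3 - <<'E'
from h import *
rot(70,3,.010)
grab('wrist','w2')
E
```

```text
clock: 5.65
eef_pos: [0.5482, -0.0973, 0.0076]
ee_rot: [3.139, 0.0, 0.608]
force: [-0.8, -0.4, -2.4]
gripper_width: 0.0055
t 5.65 pos [ 0.5482 -0.0973  0.0076] yaw 34.8 F [-0.8 -0.4 -2.4] w 0.0055 q6 0.67
shift mm [ 4.8  3.6 -2.4] turn [ 0.002  0.    -0.12 ]
```

View pics/w2.png

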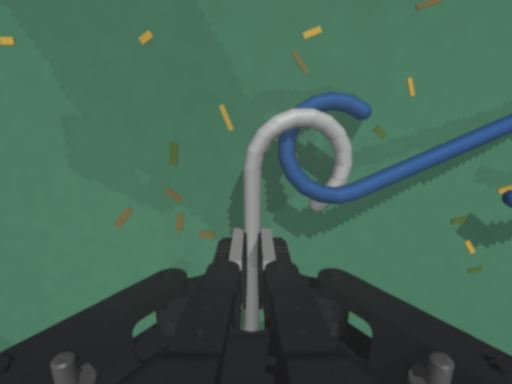

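At 63° the steel tip at (318,203) is only just under the blue wire, and the blue hook has stayed put. I'll keep turning.

```bash

python3 -m jog '[[6,2,-1,0,0,-0.12,1],[6,3,-1,0,0,-0.12,1],[6,3,-1,0,0,-0.12,1],[6,3,-1,0,0,-0.12,1],[6,3,0,0,0,-0.12,1],[0,0,0,0,0,0,1]]'
python3 - <<'E'
from h import *
rot(100,4,.012)
grab('wrist','w3')
E
```

```text
clock: 6.3
eef_pos: [0.5745, -0.0832, 0.0105]
ee_rot: [-3.137, 0.003, 1.204]
force: [-0.1, -0.6, -1.3]
gripper_width: 0.0052
t 6.3 pos [ 0.5745 -0.0832  0.0105] yaw 69.0 F [-0.1 -0.6 -1.3] w 0.0052 q6 0.11
shift mm [-0.2  2.8 -1.5] turn [-0.004  0.003 -0.047]
```

View pics/w3.png

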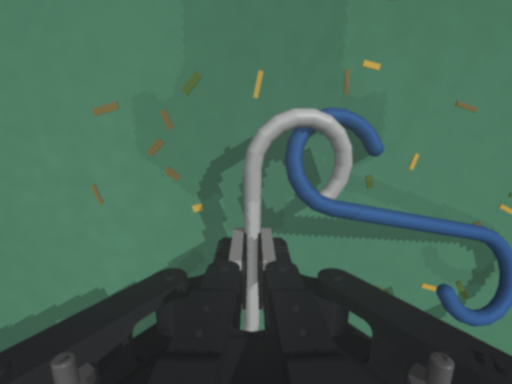

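The blue hook was dragged along a little, so the steel tip at (325,197) is still at the edge of the blue wire. It needs easing inward along tool -y.

```bash

python3 -m jog '[[0.5,-5,0,0,0,0,1],[0.5,-5,0,0,0,0,1],[0,0,0,0,0,0,1]]'
python3 - <<'E'
from h import *
rot(100,4,.012)
grab('wrist','w4')
E
```

```text
clock: 6.65
eef_pos: [0.5627, -0.0787, 0.0101]
ee_rot: [-3.135, 0.004, 1.194]
force: [0.6, -0.7, -0.4]
gripper_width: 0.0051
t 6.65 pos [ 0.5627 -0.0787  0.0101] yaw 68.4 F [ 0.6 -0.7 -0.4] w 0.0051 q6 0.12
shift mm [ 0.1 15.4 -2. ] turn [-0.007  0.004 -0.057]
```

View pics/w4.png

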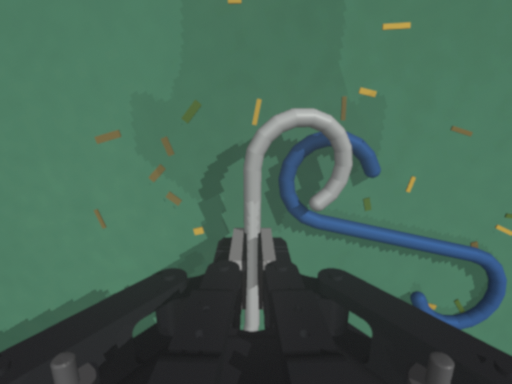

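The steel tip at (318,203) is now clear, lying on top inside the blue bow. I'll lift.

```bash

python3 -m jog '[[0,-1.5,-2,0,0,0,1],[0,0,-10,0,0,0,1],[0,0,-15,0,0,0,1],[0,0,-30,0,0,0,1],[0,0,-40,0,0,0,1],[0,0,-30,0,0,0,1],[0,0,-10,0,0,0,1],[0,0,0,0,0,0,1]]'
python3 - <<'E'
from h import *
to(.514,.339,.14,125)
im=grab('top','t5')
a=cv2.imread('pics/t5.png')[130:290,180:380]
cv2.imwrite('pics/t5c.png',cv2.resize(a,None,fx=3.5,fy=3.5,interpolation=cv2.INTER_CUBIC))
E
```

```text
clock: 7.5
eef_pos: [0.5618, -0.0785, 0.1551]
ee_rot: [-3.136, 0.005, 1.191]
force: [0.4, 0.5, -1.0]
gripper_width: 0.0052
t 7.5 pos [ 0.5618 -0.0785  0.1551] yaw 68.2 F [ 0.4  0.5 -1. ] w 0.0052 q6 0.13
shift mm [ 370.  -199.2   14.6] turn [-0.008  0.001 -0.991]
```

View pics/t5c.png

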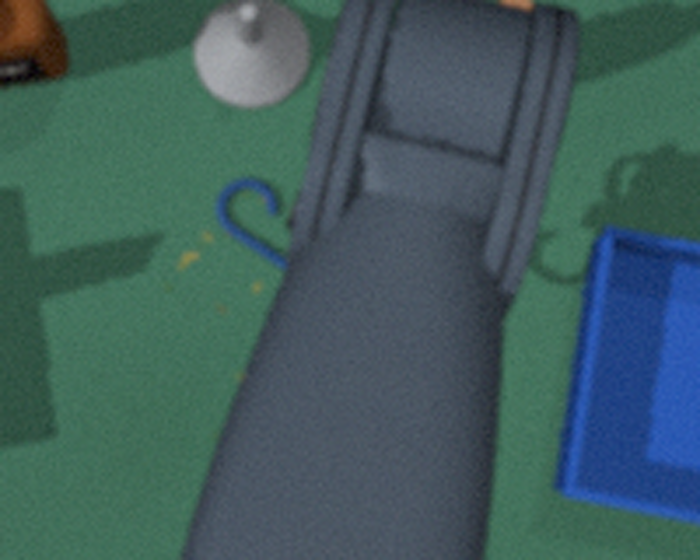

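The blue hook is alone on the table at about (250,210) in the crop, so the steel hook is free in the gripper. Moving it to the grey bin.

```bash

python3 -m jog '[[39,-21,0,0,0,0,1],[39,-21,0,0,0,0,1],[39,-21,0,0,0,0,1],[39,-21,0,0,0,0,1],[39,-21,0,0,0,0,1],[39,-21,0,0,0,0,1],[39,-21,0,0,0,0,1],[39,-21,0,0,0,0,1]]'
python3 -m jog '[[39,-21,0,0,0,0,1],[0,0,0,0,0,-0.14,1],[0,0,0,0,0,-0.14,1],[0,0,0,0,0,-0.14,1],[0,0,0,0,0,-0.14,1],[0,0,0,0,0,-0.14,1],[0,0,0,0,0,-0.14,1],[0,0,0,0,0,-0.14,1]]'
python3 -c "from h import *;to(.514,.339,.14,127)"
```

```text
clock: 8.35
eef_pos: [0.5147, 0.2778, 0.134]
ee_rot: [-3.114, 0.02, 1.176]
force: [0.4, 0.1, -0.7]
gripper_width: 0.0052
clock: 9.15
eef_pos: [0.4958, 0.3272, 0.1088]
ee_rot: [-3.074, -0.021, 2.206]
force: [0.3, 0.1, -1.2]
gripper_width: 0.0049
t 9.15 pos [0.4958 0.3272 0.1088] yaw 126.4 F [ 0.3  0.1 -1.2] w 0.0049 q6 -0.17
shift mm [ -0.6  19.5 -32.6] turn [-0.067 -0.021 -0.01 ]
```

```bash

python3 -m jog '[[0,10,-15,-0.04,-0.012,-0.01,1],[0,9,-10,-0.03,-0.01,0,1],[0,0,0,0,0,0,1],[0,0,0,0,0,0,1]]'
python3 - <<'E'
from h import *
to(.514,.339,.02,127)
im=grab('side','s6')
u,v=proj(im,np.array([[.514,.339,.05]]))[0].astype(int);print(u,v)
a=cv2.imread('pics/s6.png')
cv2.imwrite('pics/s6c.png',cv2.resize(a[max(v-110,0):v+110,max(0,u-150):u+150],None,fx=2.4,fy=2.4,interpolation=cv2.INTER_CUBIC))
E
```

```text
clock: 9.55
eef_pos: [0.511, 0.3388, 0.1291]
ee_rot: [3.141, 0.001, 2.211]
force: [-1.0, -0.5, -0.6]
gripper_width: 0.0055
t 9.55 pos [0.511  0.3388 0.1291] yaw 126.7 F [-1.  -0.5 -0.6] w 0.0055 q6 -0.16
shift mm [ -1.5   2.5 109.1] turn [ 0.001  0.001 -0.006]
282 314
```

View pics/s6c.png

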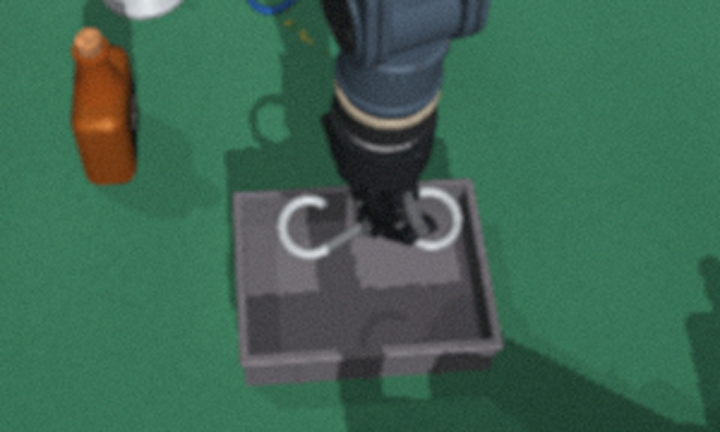

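The steel hook is level over the grey bin, its bows at (305,227) and (430,218) both well inside the walls. Lowering it now.

```bash

python3 -m jog '[[-1,2,30,0,0,0,1],[0,0,30,0,0,0,1],[0,0,25,0,0,0,1],[0,0,15,0,0,0,1],[0,0,8,0,0,0,1],[0,0,0,0,0,0,1]]'
python3 -c "from h import *;to(.514,.339,.007,127)"
```

```text
clock: 10.2
eef_pos: [0.5152, 0.3398, 0.0198]
ee_rot: [3.136, 0.002, 2.206]
force: [-0.4, 1.0, -1.6]
gripper_width: 0.0051
t 10.2 pos [0.5152 0.3398 0.0198] yaw 126.4 F [-0.4  1.  -1.6] w 0.0051 q6 -0.16
shift mm [ 0.1 -1.6 12.8] turn [ 0.005  0.002 -0.01 ]
```

```bash

python3 -m jog '[[0,0,6,0,0,0,1],[0,0,4,0,0,0,1],[0,0,2,0,0,0,1],[0,0,0,0,0,0,1]]'
python3 -c "from h import *;to(.514,.339,.007,127)"
```

```text
clock: 10.6
eef_pos: [0.5175, 0.3409, 0.0102]
ee_rot: [3.131, 0.003, 2.206]
force: [-0.2, -0.0, -1.0]
gripper_width: 0.0052
t 10.6 pos [0.5175 0.3409 0.0102] yaw 126.4 F [-0.2 -0.  -1. ] w 0.0052 q6 -0.16
shift mm [ 0.5 -4.   3.1] turn [ 0.01   0.003 -0.011]
```

```bash

python3 -m jog '[[0,-1,2,0,0,0,1],[0,-1,1.5,0,0,0,1],[0,0,0,0,0,0,1]]'
python3 -c "from h import *;to(.514,.339,.007,127)"
```

```text
clock: 10.9
eef_pos: [0.5168, 0.3402, 0.0079]
ee_rot: [3.128, 0.003, 2.206]
force: [-0.7, 0.4, -0.2]
gripper_width: 0.005
t 10.9 pos [0.5168 0.3402 0.0079] yaw 126.4 F [-0.7  0.4 -0.2] w 0.005 q6 -0.16
shift mm [ 0.7 -3.   0.9] turn [ 0.013  0.003 -0.011]
```

```bash

python3 -m jog '[[0,0,1.5,0,0,0,1],[0,0,0,0,0,0,1],[0,0,0,0,0,0,0.75],[0,0,0,0,0,0,0.5],[0,0,0,0,0,0,0.5],[0,0,0,0,0,0,0.5]]'
python3 -m jog '[[0,0,-10,0,0,0,0.5],[0,0,-20,0,0,0,0.5],[0,0,-30,0,0,0,0.5],[0,0,-40,0,0,0,0.5],[0,0,-40,0,0,0,0.5],[0,0,-30,0,0,0,0.5],[0,0,0,0,0,0,0.3]]'
python3 -c "from h import *;to(.58,-.05,.17,-25)"
```

```text
clock: 11.5
eef_pos: [0.5179, 0.3408, 0.0078]
ee_rot: [3.126, 0.003, 2.206]
force: [-0.1, 0.7, -0.4]
gripper_width: 0.0218
clock: 12.2
eef_pos: [0.514, 0.339, 0.1866]
ee_rot: [3.127, 0.003, 2.206]
force: [0.6, 1.0, 0.5]
gripper_width: 0.03
t 12.2 pos [0.514  0.339  0.1866] yaw 126.4 F [0.6 1.  0.5] w 0.03 q6 -0.16
shift mm [-352.3 -177.8   15.2] turn [ 0.009 -0.018  2.642]
```

```bash
python3 - <<'E'
from h import *
t=grab('top','t7');s=grab('side','s7')
w=np.array([.585,-.025,.004])
uv=proj(t,w[None])[0];T=(t,mask(t,'blue',uv,36));S=(s,mask(s,'blue',proj(s,w[None])[0],62))
for y in(.2,.6,1.):
  for n,o in dict(T=[T],S=[S],TS=[T,S]).items():
    q,e,k=fit(o,[*w[:2],y],0,.004);print(n,q.round(4),np.degrees(q[2]).round(1),e.round(2),k)
E
```

```text
T [ 0.5901 -0.0053  0.5079] 29.1 0.75 [236]
S [ 0.5886 -0.0079  0.548 ] 31.4 10.55 [191]
TS [ 0.5894 -0.0058  0.5144] 29.5 7.23 [236, 191]
T [ 0.5901 -0.0052  0.5079] 29.1 0.75 [236]
S [ 0.5886 -0.0079  0.5485] 31.4 10.55 [191]
TS [ 0.5894 -0.0057  0.5143] 29.5 7.23 [236, 191]
T [ 0.5901 -0.0052  0.5079] 29.1 0.75 [236]
S [ 0.5886 -0.0079  0.5482] 31.4 10.55 [191]
TS [ 0.5894 -0.0058  0.5144] 29.5 7.23 [236, 191]
```

```bash

python3 -c "from h import *;to(.590,-.005,.15,146)"
```

```text
t 12.3 pos [0.5123 0.3381 0.1818] yaw 126.4 F [ 0.1 -0.3 -0.4] w 0.0299 q6 -0.16
shift mm [-322.3 -141.2   31.4] turn [ 0.007  0.003 -0.342]
```

```bash

python3 -m jog '[[-40,-18,0,0,0,0,0.3],[-40,-18,0,0,0,0,0.3],[-40,-18,0,0,0,0,0.3],[-40,-18,0,0,0,0,0.3],[-40,-18,0,0,0,0,0.3],[-40,-18,0,0,0,0,0.3],[-40,-18,0,0,0,0,0.3],[-40,-18,0,0,0,0,0.3]]'
python3 -m jog '[[0,0,0,0,0,-0.12,0.3],[0,0,0,0,0,-0.12,0.3],[0,0,0,0,0,-0.1,0.3],[0,0,0,0,0,0,0.3]]'
python3 -c "from h import *;to(.590,-.005,.06,146)"
```

```text
clock: 13.1
eef_pos: [0.5795, -0.0106, 0.1622]
ee_rot: [-3.127, -0.014, 2.219]
force: [0.0, 1.4, 0.4]
gripper_width: 0.0305
clock: 13.5
eef_pos: [0.5746, -0.0188, 0.1509]
ee_rot: [-3.123, -0.034, 2.559]
force: [0.4, 0.8, -0.1]
gripper_width: 0.0298
t 13.5 pos [ 0.5746 -0.0188  0.1509] yaw 146.6 F [ 0.4  0.8 -0.1] w 0.0298 q6 -1.14
shift mm [-8.3 21.6 90.3] turn [-0.019 -0.034  0.011]
```

```bash

python3 -m jog '[[-4,10,25,-0.01,-0.017,0.005,0.3],[-4,10,25,-0.009,-0.017,0.005,0.3],[0,0,25,0,0,0,0.3],[0,0,15,0,0,0,0.3],[0,0,0,0,0,0,0.3]]'
python3 -c "from h import *;to(.590,-.005,.03,146)"
```

```text
clock: 14.0
eef_pos: [0.5865, -0.0047, 0.0504]
ee_rot: [-3.138, -0.008, 2.538]
force: [-1.1, 1.6, -0.8]
gripper_width: 0.0296
t 14.0 pos [ 0.5865 -0.0047  0.0504] yaw 145.4 F [-1.1  1.6 -0.8] w 0.0296 q6 -1.09
shift mm [-3.2  1.9 20.4] turn [-0.004 -0.008 -0.01 ]
```

```bash

python3 -m jog '[[-2,1,15,-0.004,-0.008,-0.01,0.3],[-1,1,15,0,0,0,0.3],[0,0,8,0,0,0,0.3],[0,0,3,0,0,0,0.3],[0,0,0,0,0,0,0.3]]'
python3 -c "from h import *;to(.590,-.005,.002,146)"
```

```text
clock: 14.5
eef_pos: [0.5888, -0.004, 0.0069]
ee_rot: [-3.14, -0.003, 2.544]
force: [-0.4, 0.6, 0.7]
gripper_width: 0.0297
t 14.5 pos [ 0.5888 -0.004   0.0069] yaw 145.8 F [-0.4  0.6  0.7] w 0.0297 q6 -1.09
shift mm [-1.6 -0.2  4.9] turn [-0.001 -0.003 -0.004]
```

```bash

python3 -m jog '[[-1,0,3,0,0,0,0.3],[0,0,2,0,0,0,0.6],[0,0,0,0,0,0,1],[0,0,0,0,0,0,1],[0,0,0,0,0,0,1],[0,0,0,0,0,0,1]]' 60
python3 - <<'E'
from h import *
to(.590,-.005,.002,146)
grab('wrist','w8')
E
```

```text
clock: 15.1
eef_pos: [0.5917, -0.0049, 0.0042]
ee_rot: [3.141, 0.001, 2.543]
force: [0.3, 0.2, -1.3]
gripper_width: 0.0042
t 15.1 pos [ 0.5917 -0.0049  0.0042] yaw 145.7 F [ 0.3  0.2 -1.3] w 0.0042 q6 -1.09
shift mm [ 1.4 -1.   2.2] turn [ 0.001  0.001 -0.005]
```

View pics/w8.png

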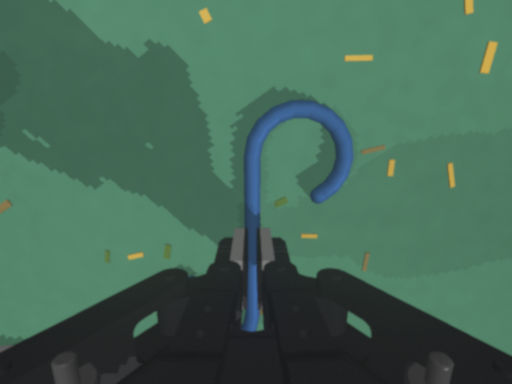

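The blue shank is between the pads at (250,250), but the grip is high on the wire. I'll regrip about 3 mm lower.

```bash

python3 -m jog '[[0,0,0,0,0,0,0.65],[0,0,0,0,0,0,0.65],[0,0,3,0,0,0,0.65],[0,0,1.5,0,0,0,0.65],[0,0,0,0,0,0,1],[0,0,0,0,0,0,1],[0,0,0,0,0,0,1]]' 60
python3 -m jog '[[0,0,-5,0,0,0,1],[0,0,-10,0,0,0,1],[0,0,-30,0,0,0,1],[0,0,-40,0,0,0,1],[0,0,-45,0,0,0,1],[0,0,-30,0,0,0,1],[0,0,0,0,0,0,1]]'
python3 -c "from h import *;to(.484,-.326,.15,105)"
```

```text
clock: 15.85
eef_pos: [0.5924, -0.0049, 0.0006]
ee_rot: [3.14, 0.003, 2.543]
force: [-0.6, -0.5, 0.5]
gripper_width: 0.0053
clock: 16.55
eef_pos: [0.5895, -0.0048, 0.1661]
ee_rot: [-3.14, -0.002, 2.543]
force: [0.2, -0.8, 0.1]
gripper_width: 0.0048
t 16.55 pos [ 0.5895 -0.0048  0.1661] yaw 145.7 F [ 0.2 -0.8  0.1] w 0.0048 q6 -1.09
shift mm [ -93.8 -324.8   16.3] turn [-0.002 -0.002  0.711]
```

```bash

python3 -m jog '[[-12,-42,0,0,0,0,1],[-12,-42,0,0,0,0,1],[-12,-42,0,0,0,0,1],[-12,-42,0,0,0,0,1],[-12,-42,0,0,0,0,1],[-12,-42,0,0,0,0,1],[-12,-42,0,0,0,0,1],[-5,-10,-5,0,0,0,1]]'
python3 -m jog '[[0,0,-3,0,0,0.14,1],[0,0,-3,0,0,0.14,1],[0,0,-3,0,0,0.14,1],[0,0,-3,0,0,0.14,1],[0,0,-3,0,0,0.14,1],[0,0,0,0,0,0,1]]'
python3 -c "from h import *;to(.484,-.326,.13,105)"
```

```text
clock: 17.35
eef_pos: [0.4893, -0.3127, 0.1672]
ee_rot: [3.14, -0.004, 2.552]
force: [0.9, -0.2, -1.3]
gripper_width: 0.005
clock: 17.95
eef_pos: [0.4873, -0.3126, 0.1785]
ee_rot: [-3.137, -0.012, 1.82]
force: [0.5, -0.5, -1.1]
gripper_width: 0.0047
t 17.95 pos [ 0.4873 -0.3126  0.1785] yaw 104.3 F [ 0.5 -0.5 -1.1] w 0.0047 q6 -0.94
shift mm [-12.7  -6.3  48.4] turn [-0.005 -0.012 -0.013]
```

```bash

python3 -m jog '[[-8,-3,15,-0.005,-0.012,-0.013,1],[-5,-3,25,0,0,0,1],[0,0,10,0,0,0,1],[0,0,0,0,0,0,1]]'
python3 - <<'E'
from h import *
to(.484,-.326,.02,105)
im=grab('side','s9')
u,v=proj(im,np.array([[.484,-.326,.05]]))[0].astype(int);print(u,v)
a=cv2.imread('pics/s9.png')
cv2.imwrite('pics/s9c.png',cv2.resize(a[max(v-90,0):v+90,max(0,u-150):u+150],None,fx=2.5,fy=2.5,interpolation=cv2.INTER_CUBIC))
E
```

```text
clock: 18.35
eef_pos: [0.4857, -0.3247, 0.1265]
ee_rot: [3.14, -0.0, 1.847]
force: [-1.1, 0.5, -0.8]
gripper_width: 0.0051
t 18.35 pos [ 0.4857 -0.3247  0.1265] yaw 105.8 F [-1.1  0.5 -0.8] w 0.0051 q6 -0.98
shift mm [ -0.8  -2.1 106.5] turn [ 0.001 -0.     0.015]
307 103
```

View pics/s9c.png

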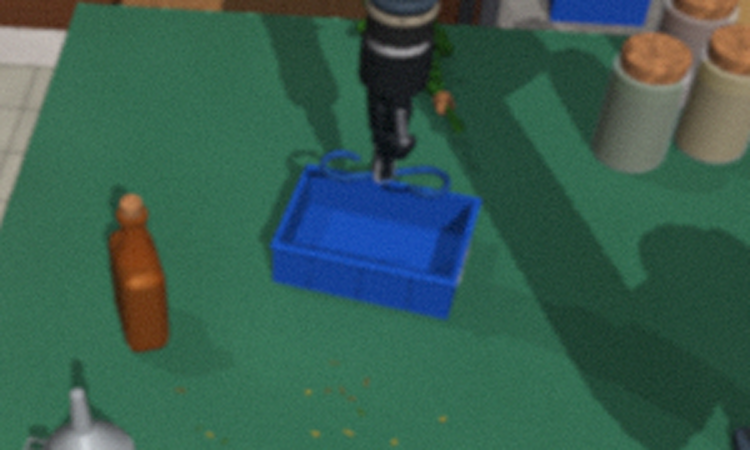

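The blue hook, spanning (322,160) to (448,185), is aligned with the bin's long axis. It looks shifted back only because it is held high. Lowering it.

```bash

python3 -m jog '[[-1,-2,30,0,0,0.01,1],[0,0,30,0,0,0,1],[0,0,25,0,0,0,1],[0,0,15,0,0,0,1],[0,0,8,0,0,0,1],[0,0,0,0,0,0,1]]'
python3 -c "from h import *;to(.484,-.326,.005,105)"
```

```text
clock: 19.0
eef_pos: [0.4899, -0.3281, 0.0239]
ee_rot: [3.132, 0.01, 1.844]
force: [-0.7, -0.7, 0.3]
gripper_width: 0.0049
t 19.0 pos [ 0.4899 -0.3281  0.0239] yaw 105.7 F [-0.7 -0.7  0.3] w 0.0049 q6 -0.98
shift mm [ 3.8 -5.3 18.9] turn [0.009 0.009 0.012]
```

```bash

python3 -m jog '[[2,-3,8,0.009,0.009,0.01,1],[1,-2,6,0,0,0,1],[0,0,3,0,0,0,1],[0,0,0,0,0,0,1]]'
python3 -c "from h import *;to(.484,-.326,.005,105)"
```

```text
clock: 19.4
eef_pos: [0.4865, -0.3283, 0.0099]
ee_rot: [3.138, 0.005, 1.834]
force: [-0.6, -0.3, -1.5]
gripper_width: 0.0049
t 19.4 pos [ 0.4865 -0.3283  0.0099] yaw 105.1 F [-0.6 -0.3 -1.5] w 0.0049 q6 -0.97
shift mm [ 2.9 -1.9  4.9] turn [0.003 0.005 0.002]
```

```bash

python3 -m jog '[[0,0,3,0,0,0,1],[0,0,2,0,0,0,1],[0,0,0,0,0,0,1]]'
python3 -c "from h import *;to(.484,-.326,.005,105)"
```

```text
clock: 19.7
eef_pos: [0.4871, -0.3289, 0.0056]
ee_rot: [3.137, 0.007, 1.834]
force: [-0.2, -0.1, -1.2]
gripper_width: 0.0051
t 19.7 pos [ 0.4871 -0.3289  0.0056] yaw 105.1 F [-0.2 -0.1 -1.2] w 0.0051 q6 -0.97
shift mm [ 3.7 -2.3  0.5] turn [0.004 0.007 0.002]
```

```bash

python3 -m jog '[[0,0,1.5,0,0,0,1],[0,0,0,0,0,0,1],[0,0,0,0,0,0,0.8],[0,0,0,0,0,0,0.5],[0,0,0,0,0,0,0.5],[0,0,0,0,0,0,0.5]]'
python3 -m jog '[[0,0,-10,0,0,0,0.5],[0,0,-20,0,0,0,0.5],[0,0,-30,0,0,0,0.5],[0,0,-40,0,0,0,0.5],[0,0,-45,0,0,0,0.5],[0,0,-45,0,0,0,0.5],[0,0,0,0,0,0,0.5]]'
python3 -c "from h import *;to(.35,0,.25,105)"
```

```text
clock: 20.3
eef_pos: [0.488, -0.3297, 0.0053]
ee_rot: [3.136, 0.009, 1.834]
force: [-0.1, 0.2, -1.0]
gripper_width: 0.0211
clock: 21.0
eef_pos: [0.4849, -0.3269, 0.2038]
ee_rot: [3.138, 0.006, 1.834]
force: [0.2, -0.4, 0.4]
gripper_width: 0.0213
t 21.0 pos [ 0.4849 -0.3269  0.2038] yaw 105.1 F [ 0.2 -0.4  0.4] w 0.0213 q6 -0.97
shift mm [350.5 -44.8 -48.5] turn [0.004 0.006 0.002]
```

Moving the arm clear between the bins, then a final look.

```bash

python3 -m jog '[[40,-5,-8,0,0,0,0.5],[40,-5,-8,0,0,0,0.5],[40,-5,-8,0,0,0,0.5],[40,-5,-8,0,0,0,0.5],[40,-5,0,0,0,0,0.5],[40,-5,0,0,0,0,0.5],[40,-5,0,0,0,0,0.5],[0,0,0,0,0,0,0.5]]'
python3 - <<'E'
from h import *
t=grab('top','t10');s=grab('side','s10')
g=cv2.imread('pics/t10.png');r=cv2.imread('pics/s10.png')
c=[]
for p in([.514,.339,.03],[.484,-.326,.03]):
    for im,b in((t,g),(s,r)):
        u,v=proj(im,np.array([p]))[0].astype(int)
        x=b[max(v-50,0):v+50,max(u-66,0):u+66];c.append(cv2.resize(x,(396,296),interpolation=cv2.INTER_CUBIC))
cv2.imwrite('pics/f.png',np.vstack([np.hstack(c[:2]),np.hstack(c[2:])]))
t0=np.load('pics/top0.npz')
for n,p in dict(fa=(285,235),fb=(500,245),fun=(394,240)).items(): print(n,px2w(t,p[0]/1.5625,p[1]/1.5625).round(3))
cv2.imwrite('pics/d.png',np.abs(t0['frame'].astype(int)-t['frame']).max(2))
d=np.abs(t0['frame'].astype(int)-t['frame']).max(2)
for n,(x,y) in dict(fa=(180,140),fb=(320,146),fun=(252,143)).items(): print(n,np.mean(d[y-20:y+20,x-22:x+22]).round(1),(d[y-20:y+20,x-22:x+22]>40).sum())
E
```

```text
clock: 21.8
eef_pos: [0.3759, -0.059, 0.2387]
ee_rot: [3.128, 0.012, 1.83]
force: [0.8, -0.9, 0.6]
gripper_width: 0.0216
fa [0.736 0.21  0.061]
fb [ 0.714 -0.183  0.061]
fun [0.737 0.012 0.022]
fa 5.8 0
fb 5.5 0
fun 4.8 0[ WARN:0@14.038] global loadsave.cpp:1063 imwrite_ Unsupported depth image for selected encoder is fallbacked to CV_8U.
```

View pics/f.png

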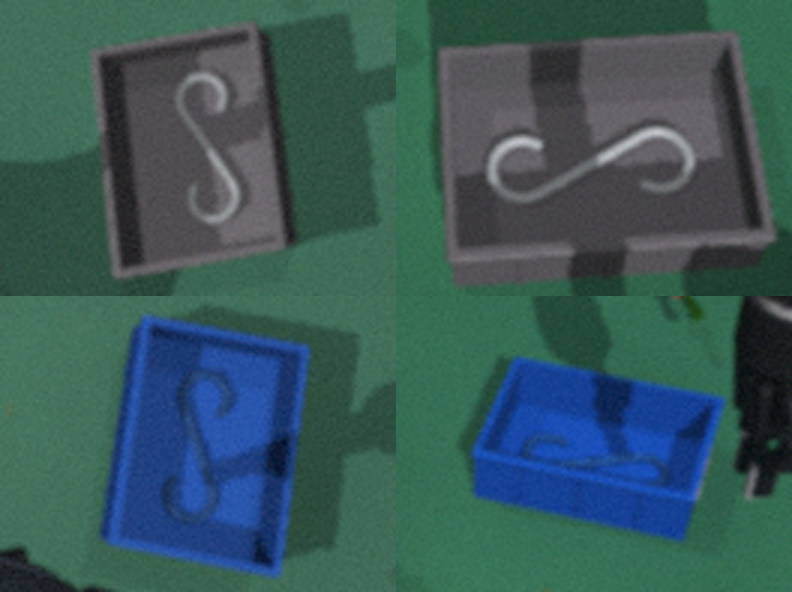

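Both hooks lie flat and wholly inside the right bins: steel at (208,150) in grey, blue at (200,445) in blue. The flasks and funnel haven't moved.

```bash
python3 -c "from cell import arm;print(arm.finish_job(),arm.get_obs()['clock'])"
```

```text
the job is handed in; nothing more can be done
the job is handed in; nothing more can be done
```

The hooks are unhooked, with the bare steel one in the grey bin and the blue-coated one in the blue bin, and the job is handed in. The robot's clock read about 22 s of the 59 s allowed.

- **Unhooking:** I turned the steel hook about 97° anticlockwise around its linked bow. The blue hook had been dragged along slightly, so the steel tip was still caught. Easing the steel hook about 13 mm further in freed it, and it lifted out alone.
- **Placing:** I lowered each hook to the bin floor before opening the gripper. The force reading did not clearly show floor contact for the blue hook, so any drop on release would have been a millimetre or so.
- **Last checks:** The final top and side views show both hooks lying flat and wholly inside their bins. The two flasks and the funnel read the same positions as at the start, to within 3 mm, and the arm was clear of everything.
- **Disagreement along the way:** When I measured the blue hook before picking it up, the side-camera fit was poor (about 10 px error). I used the top-camera fit instead, and the grasp confirmed it.

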